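Post a washing tablet through the spring flap

ROBOT

A 6-joint arm with a two-finger parallel gripper is mounted at the origin on the work surface. World frame = base frame: x ahead of the robot, y to its left, z up, the work surface at z = 0. Lengths are in m, angles in rad, forces in N, time in s.
With the tool pointing down it reaches from about 0.35 to 0.85 m from the base axis. Payload 8.1 kg.
Tool frame: the origin (TCP) lies between the finger pads; the fingertips stand tips_ahead ahead of it and the grasp point (between the pads) lies 8 mm behind it (tips_ahead is the distance from the TCP to the fingertips, in m); z points along the fingers, x is the direction in which the jaws open and shut, and the axes are right-handed (so a half turn about z gives the same grasp; the last joint's range is limited). The gripper opens to 93 mm and grips with 3 to 60 N. Pads are 15 mm wide; open, the fingers measure 128 mm over their backs; the gripper's body (75 mm by 188 mm) begins 65 mm behind the grasp point.
Start: joints at [1.077, 0.13, 1.488, -0, 1.523, -0.085], TCP at [0.238, 0.551, 0.23] pointing down, gripper open.
Joint ranges: [-2.96, 2.96], [-0.89, 2.26], [0.02, 2.5], [-1.34, 4.48], [0, 2.73], [-2.66, 2.66]. Speed limits (rad/s): [2.39, 2.39, 2.79, 3.14, 3.14, 3.14].

INTERFACE

Orientations are given as a rotation vector (axis times angle).
In Python, from plant import * gives the robot as it stands.
- The arm moves only by the tool play_rows, never from a script. Its argument "increments" is a list that holds one entry, the list of rows, each a list of 4 numbers: the shift along the tool's x, y, z in cm, then the turn about the tool's z in rad. A call has 1 to 5 rows; each row is the pose to reach, as a shift and turn from the pose measured when the call began, along the tool's axes at that moment; what a row does not reach only later rows make up. A row lasts 1/10 s, in which the tool goes at most 50 mm and 8.59 degrees, less where a joint would pass 70% of its speed; a pose out of reach is approached as far as the arm can. A call with a gripper value outside its range is refused whole. "jaw" is the finger opening in cm, from 0 to 9.3, set as the call begins (left out, the last holds). The fingers move at their own pace and stop on an object; "squeeze" is the grip in N (left out, the last holds). Time passes only in rows, so rows that repeat a pose let the fingers close. It gives the time, the measured TCP pose, the force and the opening at its end, in the units of the state.
- read_state(): the state, without advancing time (a new reading comes with each control period).
- read_camera(name): name is "side" or "top"; returns (picture, depth): 420x560x3 uint8, blue, green, red; 420x560 float32, m along the optical axis (not along the pixel's ray), 0 where there is no reading.
- camera_params(name): a dict with "K" (3x3 intrinsics, pixels), "eye" and "orientation" of the camera in the world. Camera axes: x right, y up, looking along -z (the intrinsics and any distortion apply to the point x, -y, -z); pixel columns grow to the right and rows downward; lengths in m; the calibration is good to about 2 mm. A picture is of the moment at which its call begins. camera_params takes no time and is no camera call.
- close_job(): hands the job in, once; it reports no verdict.
The state is a dict: "t": time; "q": joint angles; "dq": joint speeds; "joint_torque": joint torques, N m; "tool_pos": TCP position; "orientation": TCP orientation; "force": force on the tool from outside, world axes, zero at the start; "wrist_torque": the same for the moment, N m; "opening": finger opening in m.
Only numpy, scipy, OpenCV 4.12 (cv2) and the standard library are available. Lean on these libraries where they do the work, as an engineer would, in place of code of your own. Each camera call takes 0.05 s, during which the arm holds its last target.

TASK

Put the loose washing tablet away in its storage box without picking it up: with one finger push the yellow fin over so that the self-closing blue flap swings well down and stays open, and meanwhile with the other finger push the tablet along its lane until it drops through the slot into the box. Never slide the tablet onto the shut flap, keep the flap open until the tablet has dropped, then let go so that the flap closes by itself and take the hand away. Leave the jar, spray bottle, peg dish and scoop where they stand.

Things in the scene. Friction and masses are not known exactly. Their poses are not given: they have to be found in the camera images.
- tablet_box: Fixed white box, 225 x 155 x 140 mm high, grey flat top (deck, z = 140 mm), clear far wall. Origin on the table below the hinge axis and level with the slot's near edge. Box x = direction to push the tablet, z up. It spans x -135 to 90, y -130 to 25 mm. The slot in the deck spans x 0 to 70, y -112 to -6 mm, covered by the blue flap. Hinge axis: along box x at y 0, z 140 mm.
- lane_end (a point): On the deck, middle of the lane's end at the slot's near edge: box x 0, y -75, z 140 mm; axes as the box. The tablet's lane runs along box x from -135 mm to here between two white rails 3 mm wide, 6 mm high, inner faces 29 mm either side of this point. The tablet drops off here.
- fin_mid (a point): On the top edge of the yellow fin (turns with it). Fin: plate 200 long, 4 thick, top 45 mm above the deck; shut it is upright beside the lane at box x -130 to 70, y -2 to 2 mm, this point at x -30, y 0. Pushed over towards box -y (the lane) it swings the blue flap down into the box. A finger may slide along it while holding it. Leaning fully its edge is at y -42 mm, 16 mm above the deck.
- flap (a joint): Angle (rad) of the rigid piece of blue flap and yellow fin: 0 shut, stop at 1.2. A spring shuts it (4 to 8 N at a fingertip; shut, it carries the tablet). An upright finger on the fin's +y side meets it with the tip: tip h above the deck, inner face h x tan(angle) past the hinge axis towards -y (14 and 26 mm give about 1 rad). At 1 rad the tablet falls freely through; at 0.6 it may stick.
- tablet_mid (a point): Centre of the loose pressed washing tablet, a rigid block 40 x 40 x 24 mm, white below and green on top, about 55 g, lying flat in the lane on the deck. The point is 12 mm above its underside; x, y axes along its sides, z up.
- jar: Bystander: white plastic container with a screw-top lid, 72 mm diameter, 120 mm high, standing on the board beside the box. Origin at the centre of its underside.
- spray: Bystander: closed blue spray bottle, 64 mm diameter, 200 mm high with a white trigger head, standing on the board beside the box. Origin at the centre of its underside.
- dish: Bystander: white ceramic dish with pegs in it, 110 mm diameter, 35 mm high, beyond the box. Origin at the centre of its underside.
- scoop: Bystander: aluminium scoop, 155 x 55 x 30 mm, lying on the board. Origin on its underside where the handle meets the pan; x runs from the handle to the pan.
Not all that is in view belongs to the job. Of the things like the part that bears tablet_mid, leave any that is orange or purple; of the rest the larger one is meant.

How it is judged:
By the outcome, as a careful person would: the job done as asked, in the order asked, and still so for the second after the job is handed in, with the robot touching nothing.
It also fails if it takes over 38 s, if anything falls off the work surface, if the arm or the gripper's body presses on something with over 40 N, if the wrist force passes 120 N, or if a joint passes its speed limit or range.

## Working session

There is one attempt and no reset: what is moved stays moved. The work goes in short steps, Python scripts to look and compute and a tool call to move; the robot and the scene stay as the last step left them, time stands still between calls to the robot, and variables do not carry over. Pictures are saved under pics/ and viewed, and the job is handed in when it is done.

Besides the shell and the picture viewer there is one more tool, called after "Request:" in YAML: its name, and indented under it one key for each argument. play_rows: Moves the arm, as the interface text tells. Its arguments: {"type":"object","properties":{"increments":{"type":"array"},"jaw":{"type":"number"},"squeeze":{"type":"number"}},"required":["increments"]}

```bash
ls; mkdir -p pics; python3 - <<'E'
from plant import *
import cv2,numpy as np
s=read_state()
print({k:np.round(v,4) for k,v in s.items()})
try: print(tips_ahead)
except Exception as e: print(e)
for n in ["side","top"]:
    im,d=read_camera(n)
    cv2.imwrite(f"pics/{n}0.png",im); np.save(f"pics/{n}0.npy",d)
    p=camera_params(n); print(n,p)
E
```

```text
pics
{'t': np.float64(0.0), 'q': array([ 1.0766,  0.1311,  1.4893,  0.    ,  1.523 , -0.0854]), 'dq': array([ 0.0003,  0.0004,  0.0003,  0.0003,  0.0015, -0.0007]), 'joint_torque': array([ 5.00000e-04, -5.59862e+01, -4.91744e+01,  7.66000e-02,
        3.58000e-02, -1.00000e-04]), 'tool_pos': array([0.2382, 0.5501, 0.2286]), 'orientation': array([ 2.6254e+00,  1.7239e+00, -2.4000e-03]), 'force': array([0.084 , 0.8497, 0.8211]), 'wrist_torque': array([-0.0441, -0.0425, -0.0021]), 'opening': np.float64(0.093)}
0.011
side {'K': array([[416.90654572,   0.        , 280.01743392],
       [  0.        , 416.90654572, 212.59816187],
       [  0.        ,   0.        ,   1.        ]]), 'eye': array([ 0.2825648 , -0.45270319,  0.77059457]), 'orientation': array([ 0.76647405, -0.18999818, -0.50426556])}
top {'K': array([[422.80623977,   0.        , 281.00986768],
       [  0.        , 422.80623977, 211.13086712],
       [  0.        ,   0.        ,   1.        ]]), 'eye': array([0.50016911, 0.08453929, 1.06227049]), 'orientation': array([ 0.08499889, -0.03969358, -1.55308868])}
```

View pics/side0.png

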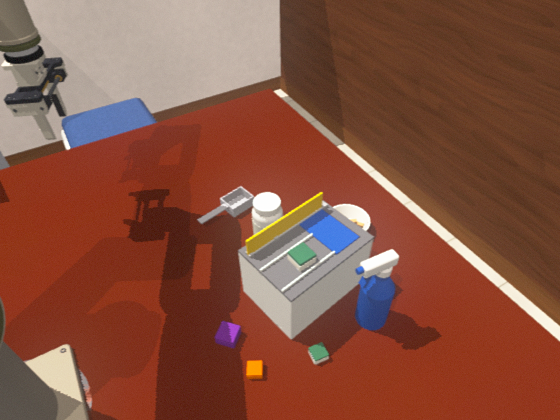

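View pics/top0.png

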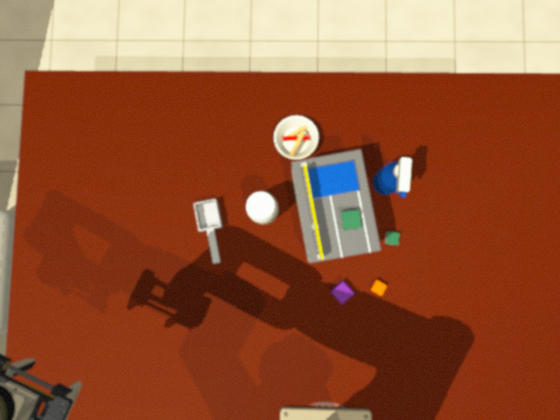

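The candidates are: green block in the lane (side 302,256; top 351,219), small green block on the board (top 392,239), purple (343,292) and orange (379,288). The larger green one in the lane fits, since orange and purple are excluded and the other green one is smaller. I'll confirm with an enlarged crop and measure.

```bash
cat > h.py <<'E'
import numpy as np,cv2
from scipy.spatial.transform import Rotation as R
from plant import *
def pts(n,d,uv=None):
    p=camera_params(n);K=p["K"];M=R.from_rotvec(p["orientation"]).as_matrix()
    v,u=np.mgrid[0:420,0:560]
    x=(u-K[0,2])/K[0,0]*d; y=(v-K[1,2])/K[1,1]*d
    return np.stack([x,-y,-d],-1)@M.T+p["eye"]
def proj(n,P):
    p=camera_params(n);K=p["K"];M=R.from_rotvec(p["orientation"]).as_matrix()
    c=(np.atleast_2d(P)-p["eye"])@M
    return np.stack([K[0,0]*c[:,0]/-c[:,2]+K[0,2],K[1,1]*-c[:,1]/-c[:,2]+K[1,2]],-1)
E
python3 - <<'E'
from h import *
a=cv2.imread("pics/side0.png");b=cv2.imread("pics/top0.png")
A=cv2.resize(a[180:340,210:410],(800,640))[:600];cv2.imwrite("pics/c1.png",A)
cv2.imwrite("pics/c2.png",cv2.resize(b[140:270,270:430],(800,600)[:1]+(600,) if 0 else (738,600),interpolation=cv2.INTER_CUBIC))
for n,im in (("side",a),("top",b)):
    d=np.load(f"pics/{n}0.npy");P=pts(n,d)
    hsv=cv2.cvtColor(im,cv2.COLOR_BGR2HSV)
    H,S,V=[hsv[...,i].astype(int) for i in range(3)]
    z=P[...,2];ok=d>0
    for nm,m in (("yellow",(H>22)&(H<34)&(S>150)&(z>.13)&(z<.22)),("blue",(H>100)&(H<125)&(S>130)&(z>.12)&(z<.15)),("green",(H>45)&(H<95)&(S>60)&(z>.14)&(z<.19)),("deck",(z>.134)&(z<.146)&(P[...,0]>.35)),("green2",(H>45)&(H<95)&(S>60)&(z<.1))):
        m&=ok; 
        if m.sum()<5: print(n,nm,m.sum());continue
        q=P[m]
        r=cv2.minAreaRect((q[:,:2]*1000).astype(np.float32))
        print(n,nm,m.sum(),q.mean(0).round(4),np.percentile(q[:,2],[5,50,95]).round(4),np.round(r[0],1),np.round(r[1],1),round(r[2],2))
E
```

```text
side yellow 289 [0.5546 0.0379 0.1799] [0.156  0.184  0.1861] [571.2  41.6] [198.2   6.6] 11.29
side blue 1619 [ 0.6474 -0.0407  0.1382] [0.1246 0.1397 0.1422] [651.5 -59.3] [ 76.8 225.9] 4.05
side green 352 [ 0.5561 -0.0407  0.1636] [0.1615 0.1638 0.1653] [556.9 -40. ] [38.8 40.4] 5.79
side deck 6380 [0.6913 0.0234 0.14  ] [0.1367 0.1399 0.1441] [1221.1  234.7] [1569.6  600.1] 36.78
side green2 217 [ 0.5219 -0.1611  0.0177] [0.0155 0.0178 0.0199] [ 522.4 -155.9] [38.1 28.9] 86.15
top yellow 299 [0.5667 0.0426 0.174 ] [0.1417 0.1832 0.1872] [571.3  41.1] [196.6   8. ] 11.21
top blue 1514 [ 0.6473 -0.0154  0.1389] [0.1285 0.1397 0.1425] [651.  -47.6] [ 73.4 196.6] 5.56
top green 355 [ 0.557  -0.0373  0.1631] [0.1603 0.1636 0.1665] [558.  -37.5] [42.  39.3] 6.89
top deck 6506 [ 0.5897 -0.0093  0.1401] [0.1372 0.14   0.143 ] [594.4 -41.1] [225.2 224. ] 11.12
top green2 147 [ 0.5222 -0.1585  0.0167] [0.0104 0.0176 0.0202] [ 522.9 -159.3] [28.2 30.9] 82.46
```

View pics/c1.png

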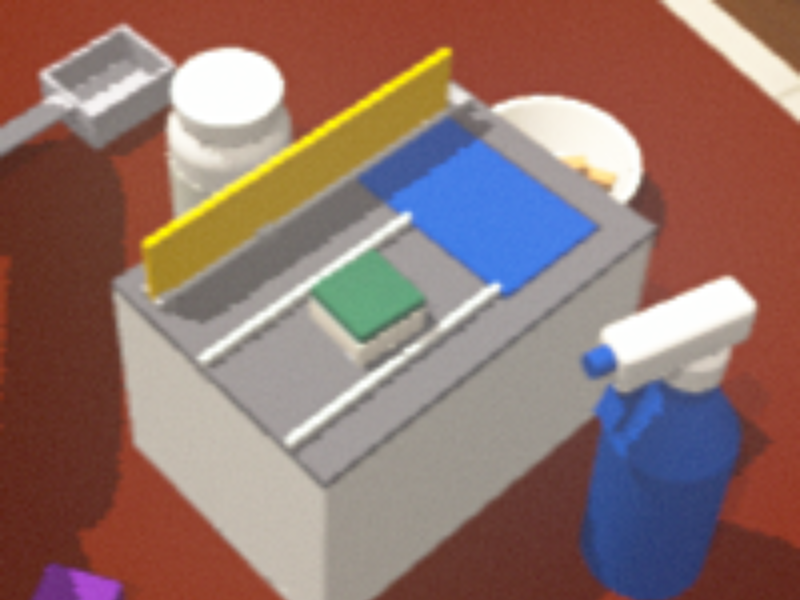

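View pics/c2.png

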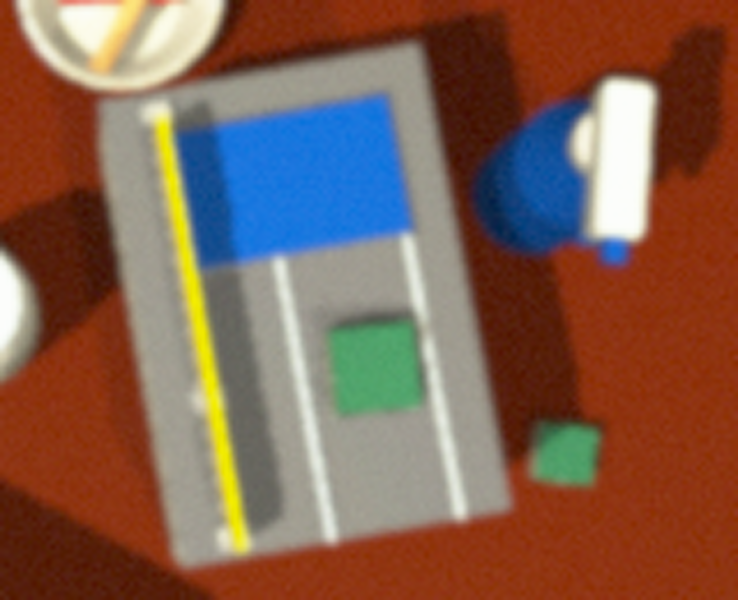

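The crops confirm it: the 40 mm green-and-white tablet lies in the lane, and the other green one on the board is about 28 mm. Next I'll refine the box frame and work out the first move.

```bash
cat >> h.py <<'E'
def sq(n,d,im):pass
E
python3 - <<'E'
from h import *
from scipy.optimize import least_squares
# deck fit
res=[]
for n in("top","side"):
    d=np.load(f"pics/{n}0.npy");im=cv2.imread(f"pics/{n}0.png");P=pts(n,d)
    hsv=cv2.cvtColor(im,cv2.COLOR_BGR2HSV)
    m=((P[...,2]>.134)&(P[...,2]<.172)&(d>0)&~((hsv[...,0]<12)&(hsv[...,1]>120))&(P[...,0]>.4)&(P[...,0]<.75)&(abs(P[...,1]+.02)<.13)).astype(np.uint8)
    m=cv2.morphologyEx(m,cv2.MORPH_OPEN,np.ones((3,3),np.uint8))
    k,l,st,c=cv2.connectedComponentsWithStats(m);i=1+st[1:,4].argmax()
    q=P[l==i][:,:2]*1000; q=q[:].astype(np.float32)
    r=cv2.minAreaRect(q);print(n,r)
    y=np.radians(r[2] if r[2]<45 else r[2]-90);x_=np.array([np.cos(y),np.sin(y)]);y_=np.array([-x_[1],x_[0]])
    print(" origin from deck",np.array(r[0])+22.5*x_+52.5*y_)
yaw=np.radians(11.2);O=np.array([.6007,.0471])
x_=np.array([np.cos(yaw),np.sin(yaw)]);y_=np.array([-x_[1],x_[0]])
# overlay
for n in("top","side"):
    im=cv2.imread(f"pics/{n}0.png");im=cv2.resize(im,None,fx=3,fy=3,interpolation=cv2.INTER_CUBIC)
    def L(pl,c):
        W=[np.r_[O+a/1e3*x_+b/1e3*y_,z/1e3] for a,b,z in pl]
        p=((proj(n,W)+.5)*3).round().astype(int)
        cv2.polylines(im,[p],True,c,1)
    L([(-135,-130,140),(90,-130,140),(90,25,140),(-135,25,140)],(0,0,255))
    L([(0,-112,140),(70,-112,140),(70,-6,140),(0,-6,140)],(0,255,255))
    L([(-130,0,185),(70,0,185)],(0,0,0));L([(-135,-46,146),(0,-46,146)],(0,0,255));L([(-135,-104,146),(0,-104,146)],(0,0,255))
    cv2.imwrite(f"pics/ov_{n}.png",im[420:820,810:1300] if n=="top" else im[560:1020,640:1240])
E
```

```text
top ((587.7865600585938, -7.365425109863281), (225.20315551757812, 155.2571563720703), 11.123025894165039)
 origin from deck [599.73579608  48.48899064]
side ((591.077392578125, -8.633987426757812), (228.4808807373047, 155.4524383544922), 10.97514533996582)
 origin from deck [603.17074903  47.18940131]
```

View pics/ov_top.png

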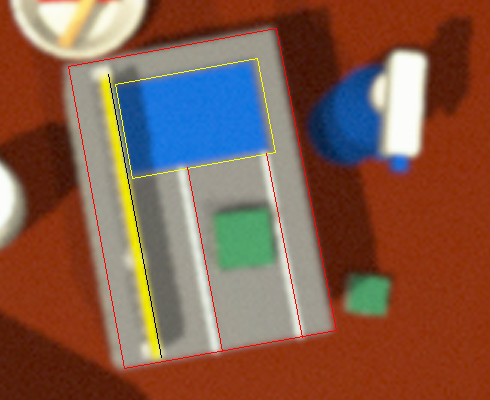

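View pics/ov_side.png

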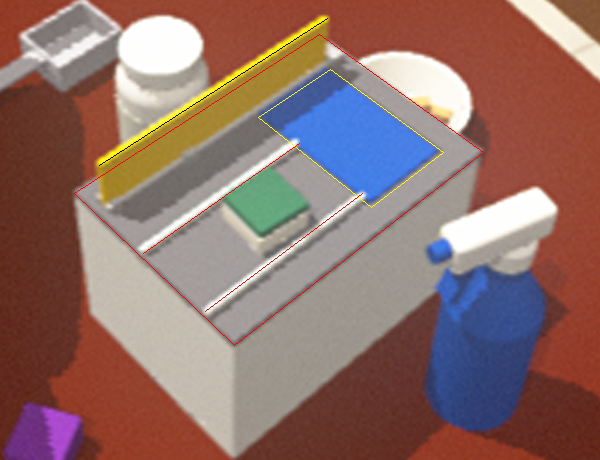

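The overlay fits, with O ≈ (0.601, 0.0477) and yaw 11.1°. I'll plan the approach from that.

```bash
cat >> h.py <<'E'
yaw=np.radians(11.1);O=np.array([.6010,.0477])
x_=np.array([np.cos(yaw),np.sin(yaw)]);y_=np.array([-x_[1],x_[0]])
def box():
    s=read_state();p=s["tool_pos"];M=R.from_rotvec(s["orientation"]).as_matrix()
    d=p[:2]-O
    print("t",round(float(s["t"]),2),"box xy mm",np.round([d@x_*1e3,d@y_*1e3],1),"tip h",round((p[2]-.011-.14)*1e3,1),"toolyaw rel box y deg",round(float(np.degrees(np.arctan2(M[1,0],M[0,0])-yaw-np.pi/2)),2),"tilt",M[2].round(4),"F",s["force"].round(2),"op",round(float(s["opening"])*1e3,1))
    return s,M
def goto(bx,by,h):
    s,M=box();W=np.r_[O+bx/1e3*x_+by/1e3*y_,.14+.011+h/1e3]
    dy=np.arctan2(M[1,0],M[0,0])-yaw-np.pi/2
    print("target",W.round(4),"tool cm",(M.T@(W-s["tool_pos"])*100).round(2),"turn",round(float((dy+np.pi)%(2*np.pi)-np.pi),4))
E
python3 -c "
from h import *
goto(-97,-10,75)"
```

```text
t 0.1 box xy mm [-259.2  562.9] tip h 77.7 toolyaw rel box y deg -34.52 tilt [-1.7e-03 -1.0e-04 -1.0e+00] F [-0.39 -0.16  0.52] op 92.9
target [0.5077 0.0192 0.226 ] tool cm [-38.    45.83   0.32] turn -0.6025
```

Request:
play_rows:
  increments:
    - [[-2.5, 3.0, 0, -0.1], [-5.5, 6.6, 0, -0.22], [-8.5, 10.2, 0, -0.34], [-11.5, 13.8, 0, -0.46], [-14.5, 17.4, 0, -0.6]]
  jaw: 4.0
  squeeze: 40

```text
t: 0.6
tool_pos: [0.3395, 0.3481, 0.2285]
orientation: [2.001, 2.421, -0.004]
force: [0.0, -0.1, 0.4]
opening: 0.0573
```

```bash
python3 -c "
from h import *
goto(-97,-10,75)"
```

```text
t 0.6 box xy mm [-198.7  345.1] tip h 77.5 toolyaw rel box y deg -0.25 tilt [-0.0017 -0.0016 -1.    ] F [ 0.03 -0.11  0.42] op 57.3
target [0.5077 0.0192 0.226 ] tool cm [-35.47  10.32   0.29] turn -0.0043
```

Request:
play_rows:
  increments:
    - [[-4, 1.2, 0, 0], [-8, 2.4, 0, 0], [-12, 3.6, 0, 0], [-16, 4.8, 0, 0], [-20, 6, 0, 0]]

```text
t: 1.1
tool_pos: [0.4364, 0.1613, 0.2285]
orientation: [2.001, 2.421, -0.004]
force: [1.0, 0.3, 0.2]
opening: 0.0404
```

```bash
python3 -c "
from h import *
goto(-97,-10,75)"
```

```text
t 1.1 box xy mm [-139.6  143.2] tip h 77.5 toolyaw rel box y deg -0.24 tilt [-0.0017 -0.0017 -1.    ] F [0.98 0.28 0.17] op 40.4
target [0.5077 0.0192 0.226 ] tool cm [-15.3    4.33   0.27] turn -0.0042
```

Request:
play_rows:
  increments:
    - [[-4, 1.2, 0, 0], [-8, 2.4, 0, 0], [-12, 3.6, 0, 0], [-15.3, 4.3, 0.2, 0], [-15.3, 4.3, 0.2, 0]]

```text
t: 1.6
tool_pos: [0.5081, 0.0156, 0.2258]
orientation: [2.006, 2.417, -0.006]
force: [0.1, 1.4, -0.4]
opening: 0.0403
```

```bash
python3 - <<'E'
from h import *
goto(-97,-10,75)
for n in ("side","top"):
    im,d=read_camera(n); cv2.imwrite(f"pics/{n}1.png",im)
    c=im[140:340,180:420] if n=="side" else im[120:300,250:450]
    cv2.imwrite(f"pics/{n}1c.png",cv2.resize(c,None,fx=3,fy=3,interpolation=cv2.INTER_CUBIC))
goto(-97,-10,14)
E
```

```text
t 1.6 box xy mm [-97.4 -13.6] tip h 74.8 toolyaw rel box y deg -0.47 tilt [-0.0026 -0.003  -1.    ] F [ 0.13  1.42 -0.39] op 40.3
target [0.5077 0.0192 0.226 ] tool cm [ 0.36  0.03 -0.02] turn -0.0083
t 1.7 box xy mm [-97.7 -10.4] tip h 75.0 toolyaw rel box y deg -0.35 tilt [-0.001 -0.003 -1.   ] F [-0.1   0.49  0.45] op 39.6
target [0.5077 0.0192 0.165 ] tool cm [0.04 0.09 6.1 ] turn -0.0062
```

View pics/side1c.png

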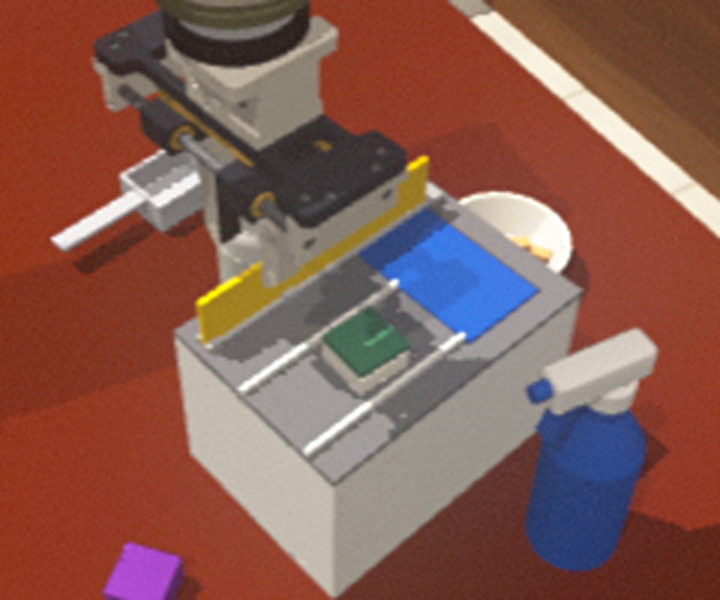

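View pics/top1c.png

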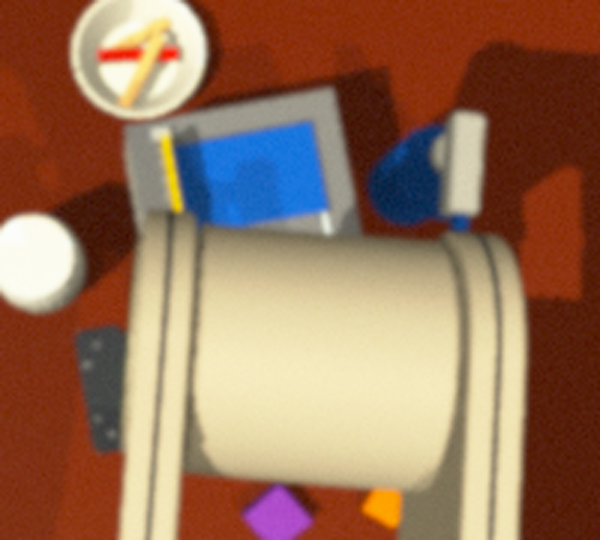

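The side view shows finger B on the lane side of the fin at (275,265), behind the tablet, with the other finger beyond the fin. The top view is blocked by the arm. Descending.

Request:
play_rows:
  increments:
    - [[0, 0.1, 1.5, 0], [0, 0.1, 3, 0], [0, 0.1, 4.5, 0], [0, 0.1, 5.7, 0], [0, 0.1, 6.1, 0]]

```text
t: 2.2
tool_pos: [0.5065, 0.0193, 0.1624]
orientation: [-2.0, -2.417, 0.008]
force: [0.1, -0.2, -0.3]
opening: 0.0399
```

Request:
play_rows:
  increments:
    - [[0, 0, 0, 0]]

```text
t: 2.3
tool_pos: [0.5061, 0.0195, 0.1616]
orientation: [-1.999, -2.417, 0.009]
force: [0.1, 0.1, 1.1]
opening: 0.0399
```

```bash
cat >> h.py <<'E'
def look(k):
    im,d=read_camera("side"); c=im[140:340,180:420]; np.save(f"pics/d{k}.npy",d)
    cv2.imwrite(f"pics/s{k}.png",cv2.resize(c,None,fx=3,fy=3,interpolation=cv2.INTER_CUBIC))
E
python3 - <<'E'
from h import *
look(2);goto(-97,-46,14)
E
```

```text
t 2.35 box xy mm [-98.6  -9.3] tip h 10.8 toolyaw rel box y deg -0.29 tilt [ 2.0e-04 -7.6e-03 -1.0e+00] F [ 0.02 -0.38 -0.32] op 39.9
target [ 0.5147 -0.0161  0.165 ] tool cm [-3.67  0.18 -0.33] turn -0.0051
```

View pics/s2.png

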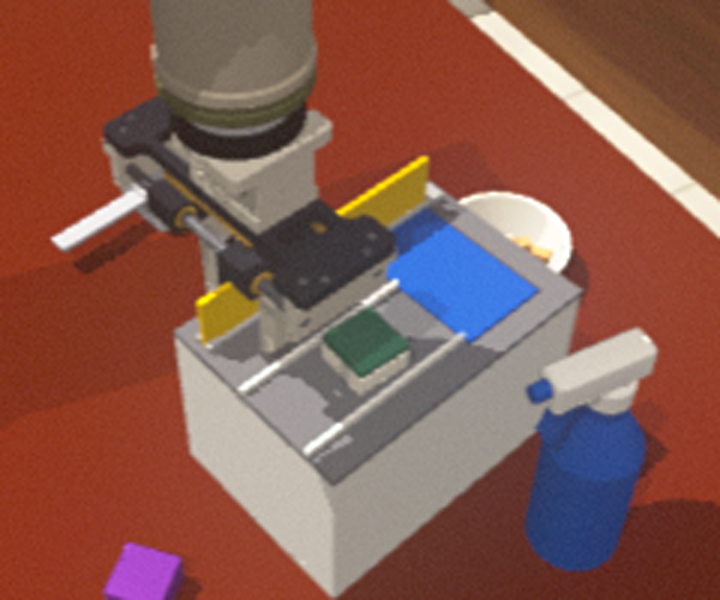

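Request:
play_rows:
  increments:
    - [[-0.8, 0.1, -0.3, 0], [-1.6, 0.1, -0.3, 0], [-2.4, 0.1, -0.3, 0], [-3.2, 0.1, -0.3, 0], [-3.7, 0.1, -0.3, 0]]

```text
t: 2.85
tool_pos: [0.5148, -0.0166, 0.1659]
orientation: [-1.999, -2.417, 0.005]
force: [-0.0, 5.4, 2.8]
opening: 0.0404
```

```bash
python3 - <<'E'
from h import *
look(3);goto(-97,-46,14)
E
```

```text
t 2.9 box xy mm [-97.  -47.2] tip h 15.0 toolyaw rel box y deg -0.31 tilt [ 8.0e-04 -5.5e-03 -1.0e+00] F [-0.64  4.24  2.88] op 40.1
target [ 0.5147 -0.0161  0.165 ] tool cm [ 0.12 -0.    0.1 ] turn -0.0055
```

View pics/s3.png

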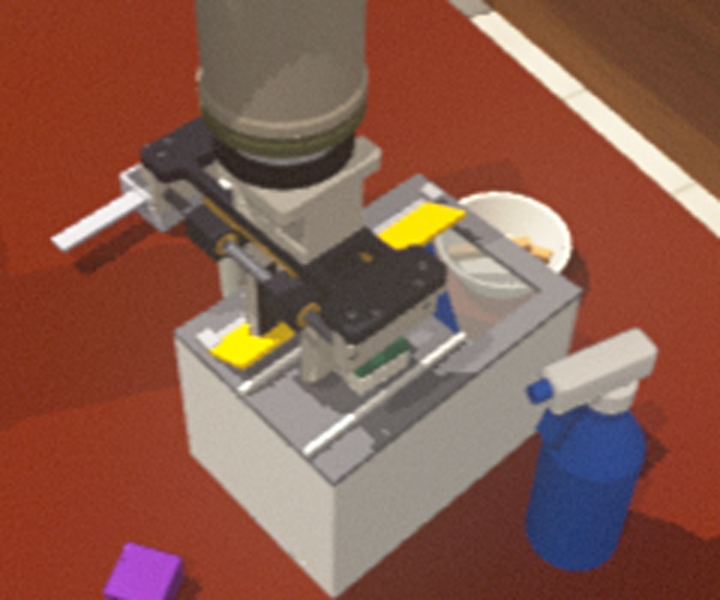

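The fin is pushed over (yellow at crop (425,225) and (250,343)), the flap is down and the slot is open, and finger B is behind the tablet at (315,365). I'll check the angle from the depth image.

```bash
cat >> h.py <<'E'
def ang(k):
    im,d=read_camera("side");P=pts("side",d);hsv=cv2.cvtColor(im,cv2.COLOR_BGR2HSV)
    m=(hsv[...,0]>22)&(hsv[...,0]<34)&(hsv[...,1]>150)&(d>0)&(P[...,2]>.14)&(P[...,2]<.2)
    m=cv2.erode(m.astype(np.uint8),np.ones((3,3)))>0
    q=P[m]; by=(q[:,:2]-O)@y_*1e3; z=q[:,2]*1e3-140
    s=np.polyfit(by,z,1)
    print("n",m.sum(),"angle from slope",np.pi/2-np.arctan(-s[0]) ,"at offset; mean-ray angle",np.median(np.arctan2(-by,z)),"extent",by.min().round(1),by.max().round(1),z.min().round(1),z.max().round(1))
E
python3 - <<'E'
from h import *
ang(0);goto(-97,-46,14)
E
```

```text
n 252 angle from slope 1.125564689926398 at offset; mean-ray angle 1.0623971002382044 extent -40.3 -7.0 4.0 21.8
t 2.95 box xy mm [-97. -47.] tip h 15.0 toolyaw rel box y deg -0.33 tilt [ 5.0e-04 -5.5e-03 -1.0e+00] F [-0.33  1.9   3.89] op 39.8
target [ 0.5147 -0.0161  0.165 ] tool cm [ 0.1 -0.   0.1] turn -0.0058
```

The angle is about 1.1 rad, well open, with the push force around 4 N. Now pushing the tablet along the lane.

Request:
play_rows:
  increments:
    - [[0, 0.5, 0, 0], [0, 1.1, 0, 0], [0, 1.7, 0, 0], [0, 2.3, 0, 0], [0, 3.0, 0, 0]]

```text
t: 3.45
tool_pos: [0.5448, -0.0114, 0.1658]
orientation: [-2.0, -2.417, 0.007]
force: [-4.1, 0.9, 5.0]
opening: 0.0401
```

```bash
python3 - <<'E'
from h import *
look(4);ang(0);goto(-40,-46,14)
E
```

```text
n 255 angle from slope 1.1334567532918411 at offset; mean-ray angle 1.0708435322370686 extent -39.5 -8.0 4.6 21.3
t 3.55 box xy mm [-65.7 -47.1] tip h 15.0 toolyaw rel box y deg -0.31 tilt [ 5.0e-04 -4.4e-03 -1.0e+00] F [0.11 2.19 4.34] op 40.1
target [ 0.5706 -0.0051  0.165 ] tool cm [0.12 2.57 0.08] turn -0.0054
```

View pics/s4.png

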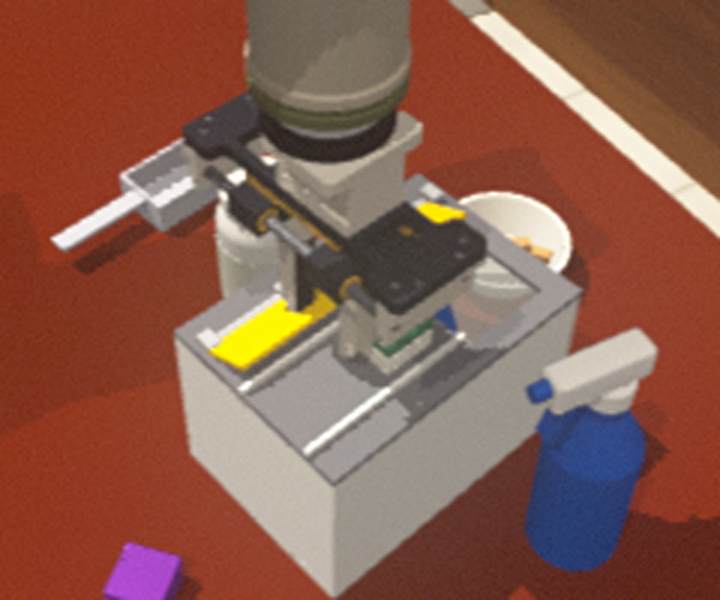

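The tablet is moving ahead of the finger (crop (400,345)), the flap is still open at about 1.1 rad, and the tablet is still short of the slot. Continuing.

Request:
play_rows:
  increments:
    - [[0, 0.6, 0, 0], [0, 1.2, 0, 0], [0, 1.8, 0, 0], [0, 2.4, 0, 0], [0, 3.0, 0, 0]]

```text
t: 4.05
tool_pos: [0.5753, -0.0055, 0.1657]
orientation: [-2.0, -2.418, 0.006]
force: [-4.5, 0.3, 4.6]
opening: 0.0401
```

```bash
python3 - <<'E'
from h import *
look(5);ang(0);goto(-7,-46,14)
E
```

```text
n 386 angle from slope 1.1349204484330075 at offset; mean-ray angle 1.0769899107509566 extent -40.5 -8.0 4.6 21.6
t 4.15 box xy mm [-34.8 -47.2] tip h 14.8 toolyaw rel box y deg -0.3 tilt [ 5.0e-04 -3.6e-03 -1.0e+00] F [-0.64  2.15  2.72] op 40.2
target [0.603  0.0012 0.165 ] tool cm [0.13 2.78 0.07] turn -0.0053
```

View pics/s5.png

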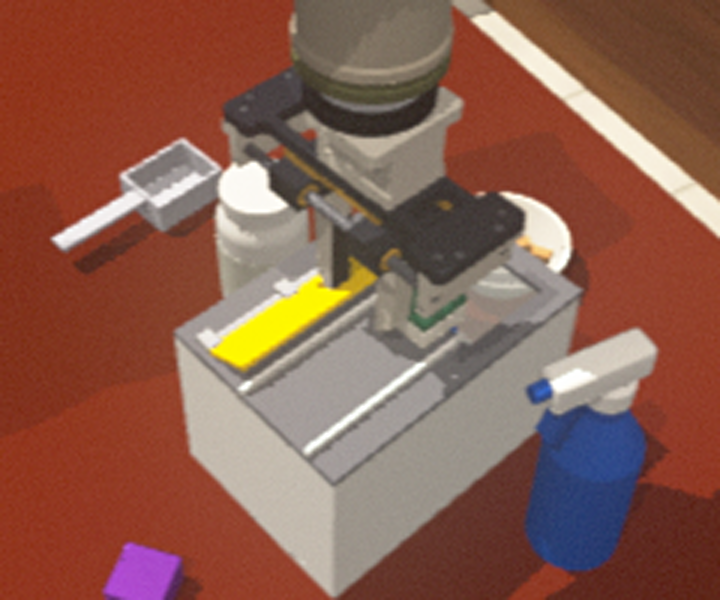

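The tablet's front now overhangs the slot, at crop (440,310), with its centre at about x −7. The flap is still at about 1.1 rad. Pushing the rest of the way.

Request:
play_rows:
  increments:
    - [[0, 0.6, 0, 0], [0, 1.3, 0, 0], [0, 2.0, 0, 0], [0, 2.6, 0, 0], [0, 3.0, 0, 0]]

```text
t: 4.65
tool_pos: [0.606, 0.0005, 0.1656]
orientation: [-2.001, -2.419, 0.004]
force: [-4.1, 0.4, 4.6]
opening: 0.0404
```

```bash
python3 - <<'E'
from h import *
look(6);ang(0);goto(0,-46,14)
E
```

```text
n 528 angle from slope 1.1441950270129333 at offset; mean-ray angle 1.0817134101915684 extent -40.0 -7.8 4.2 21.8
t 4.75 box xy mm [ -3.9 -47.2] tip h 14.7 toolyaw rel box y deg -0.29 tilt [ 6.0e-04 -2.5e-03 -1.0e+00] F [-0.8   2.43  3.5 ] op 40.1
target [0.6099 0.0026 0.165 ] tool cm [0.13 0.39 0.07] turn -0.0051
```

View pics/s6.png

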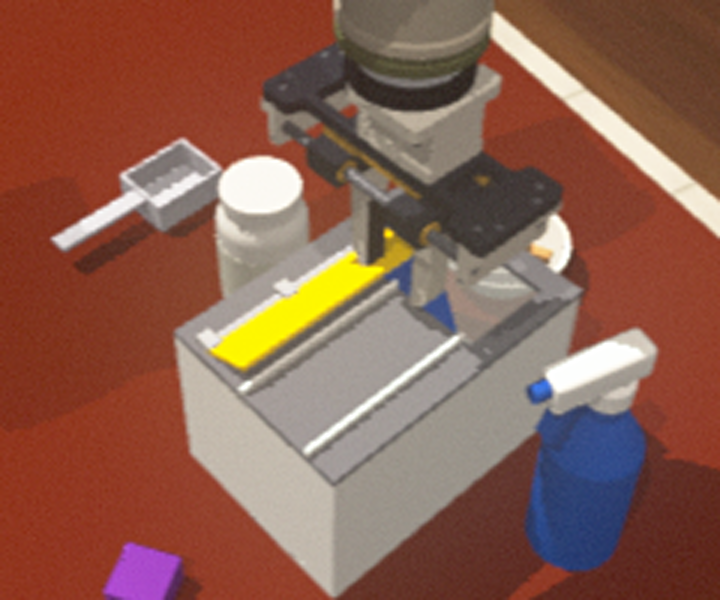

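The tablet has dropped out of sight through the slot. I'll back the hand off along the fin with the flap still held, to check that it's inside.

Request:
play_rows:
  increments:
    - [[0, -0.8, 0, 0], [0, -1.8, 0, 0], [0, -2.8, 0, 0], [0, -3.8, 0, 0], [0, -4.5, 0, 0]]

```text
t: 5.25
tool_pos: [0.5612, -0.008, 0.1662]
orientation: [-2.002, -2.419, 0.002]
force: [2.6, 3.6, 3.7]
opening: 0.0404
```

```bash
python3 - <<'E'
from h import *
look(7);ang(0);goto(-48,-8,14)
im,d=read_camera("side");P=pts("side",d)
cv2.imwrite("pics/s7z.png",cv2.resize(im[190:290,290:410],None,fx=6,fy=6,interpolation=cv2.INTER_CUBIC))
E
```

```text
n 316 angle from slope 1.1310538642259136 at offset; mean-ray angle 1.0650591052712568 extent -39.5 -8.2 4.0 21.5
t 5.35 box xy mm [-50.4 -47.1] tip h 14.8 toolyaw rel box y deg -0.31 tilt [ 4.0e-04 -3.9e-03 -1.0e+00] F [-2.65  0.89  4.64] op 40.1
target [0.5554 0.0306 0.165 ] tool cm [3.92 0.22 0.08] turn -0.0054
```

View pics/s7z.png

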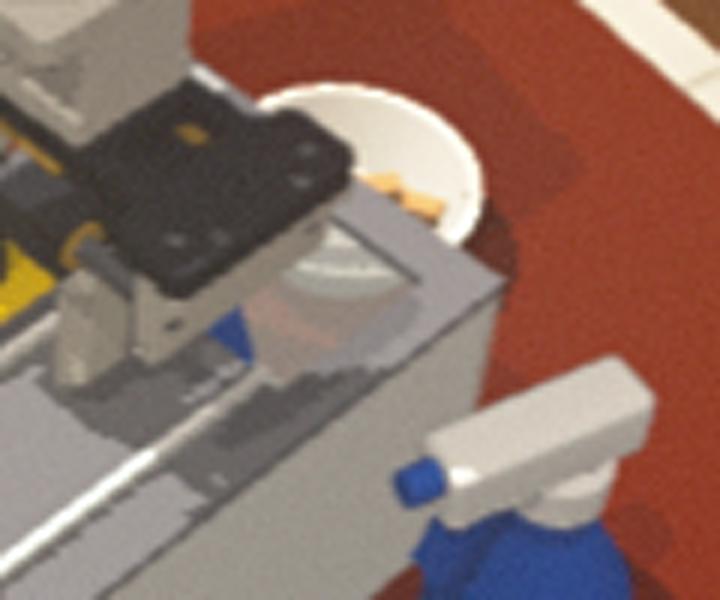

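The deck is clear, but the hand hides part of the slot. Backing off further with the flap held.

Request:
play_rows:
  increments:
    - [[0, -1, 0, 0], [0, -2, 0, 0], [0, -3, 0, 0], [0, -4, 0, 0], [0, -5.5, 0, 0]]

```text
t: 5.9
tool_pos: [0.5061, -0.0187, 0.166]
orientation: [-2.001, -2.418, 0.004]
force: [3.5, 2.6, 4.4]
opening: 0.0403
```

```bash
python3 - <<'E'
from h import *
ang(0);goto(-105,-8,14)
im,d=read_camera("side")
t,_=read_camera("top");cv2.imwrite("pics/t8.png",cv2.resize(t[120:300,250:450],None,fx=3,fy=3,interpolation=cv2.INTER_CUBIC))
cv2.imwrite("pics/s8z.png",cv2.resize(im[190:290,290:410],None,fx=6,fy=6,interpolation=cv2.INTER_CUBIC))
E
```

```text
n 264 angle from slope 1.1099641508912688 at offset; mean-ray angle 1.0575402689306257 extent -40.3 -7.1 4.1 22.1
t 5.95 box xy mm [-108.   -46.9] tip h 14.7 toolyaw rel box y deg -0.3 tilt [ 4.0e-04 -6.6e-03 -1.0e+00] F [ 0.04 -0.17  4.92] op 40.1
target [0.4995 0.0196 0.165 ] tool cm [3.89 0.28 0.07] turn -0.0053
```

View pics/s8z.png

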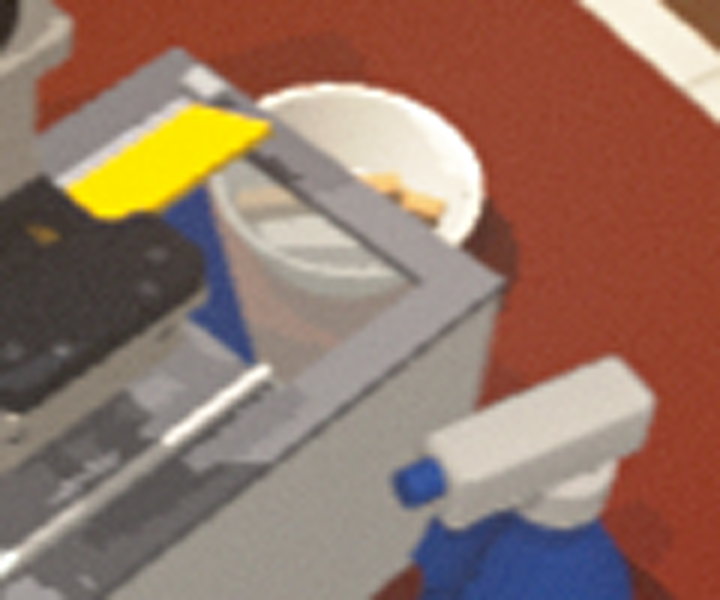

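View pics/t8.png

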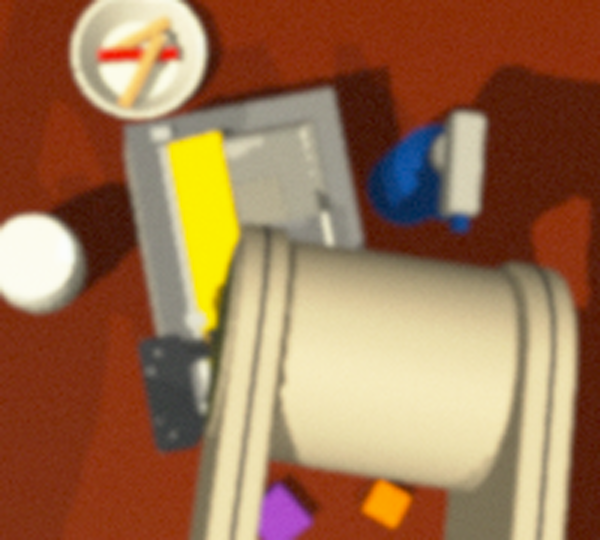

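The top view shows the tablet lying white side up on the box floor at crop (258,200), and the slot is clear. Now letting the fin return slowly and lifting away.

Request:
play_rows:
  increments:
    - [[0.8, 0, 0, 0], [1.6, 0, 0, 0], [2.4, 0, 0, 0], [3.2, 0, 0, 0], [3.8, 0, 0, 0]]

```text
t: 6.55
tool_pos: [0.4973, 0.0187, 0.1647]
orientation: [-1.999, -2.416, 0.011]
force: [-0.5, -0.1, -0.1]
opening: 0.0402
```

```bash
python3 - <<'E'
from h import *
look(9);goto(-105,-10,14)
E
```

```text
t 6.6 box xy mm [-107.4   -7.9] tip h 13.7 toolyaw rel box y deg -0.31 tilt [ 7.e-04 -9.e-03 -1.e+00] F [ 0.33  0.6  -0.52] op 39.8
target [0.4999 0.0177 0.165 ] tool cm [-0.21  0.24 -0.04] turn -0.0054
```

View pics/s9.png

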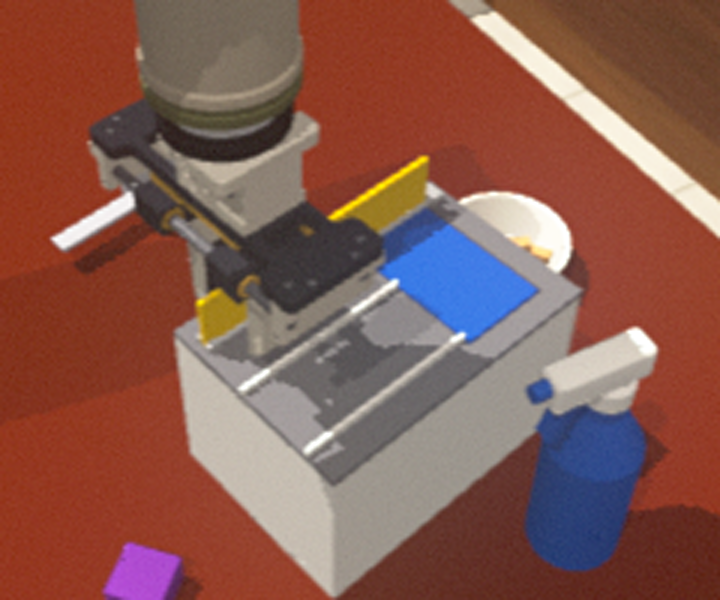

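The flap is shut and the fin is upright. A inner is at y ≈ +12, so it's clear of the fin. Going straight up.

Request:
play_rows:
  increments:
    - [[0, 0, -1.5, 0], [0, 0, -3.5, 0], [0, 0, -5.5, 0], [0, 0, -7.5, 0], [0, 0, -9.5, 0]]

```text
t: 7.1
tool_pos: [0.498, 0.0189, 0.2613]
orientation: [-2.0, -2.416, 0.011]
force: [1.1, 0.0, -1.3]
opening: 0.0401
```

Request:
play_rows:
  increments:
    - [[3, -1, 0, 0], [6.5, -2, 0, 0], [10, -3, 0, 0], [13.5, -4, 0, 0], [17, -5, 0, 0]]

```text
t: 7.6
tool_pos: [0.4167, 0.1773, 0.2628]
orientation: [-2.001, -2.415, 0.01]
force: [0.3, 0.7, 0.6]
opening: 0.0398
```

Request:
play_rows:
  increments:
    - [[3, -1, 0, 0], [6, -2, 0, 0], [9, -3, 0, 0], [12, -3.5, 0, 0], [12, -3.5, 0, 0]]

```text
t: 8.1
tool_pos: [0.3589, 0.2909, 0.264]
orientation: [-1.997, -2.418, 0.008]
force: [-0.2, 0.2, -0.4]
opening: 0.0402
```

```bash
python3 - <<'E'
from h import *
s,_=box();print(s["dq"].round(3))
look(10)
for n in("side","top"):
    im,d=read_camera(n);cv2.imwrite(f"pics/fin_{n}.png",im)
E
```

```text
t 8.1 box xy mm [-190.7  285.3] tip h 113.0 toolyaw rel box y deg -0.2 tilt [ 7.0e-04 -7.5e-03 -1.0e+00] F [-0.24  0.22 -0.44] op 40.2
[-0.055 -0.01   0.014 -0.03   0.006 -0.07 ]
```

View pics/fin_side.png

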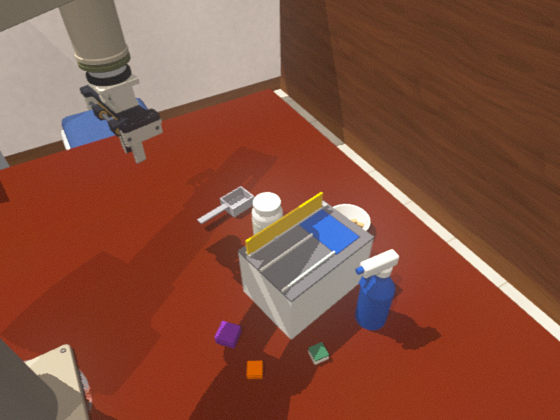

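View pics/fin_top.png

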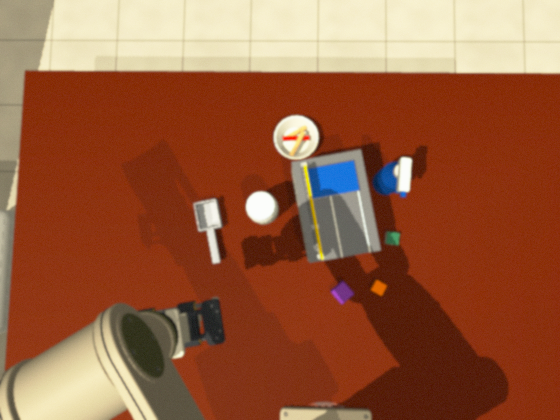

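The flap is shut (side 330,230; top 335,180), the lane is empty, the bystanders stand where they were, and the hand is clear. Handing in.

```bash
python3 -c "
from plant import *
print(close_job())"
```

```text
the job is handed in; nothing more can be done
None
```

The tablet is in its storage box, the flap has closed by itself, and the job is handed in at about 8.2 s of the 38 s allowed.

- **Pushing it in:** One finger held the yellow fin over, with the flap at about 1.1 rad by the depth images, while the other pushed the larger green-and-white tablet along its lane until it dropped through the slot.
- **Inside the box:** With the flap still held open, the top camera showed the tablet lying on the box floor, white side up.
- **Afterwards:** I let the fin return slowly and lifted the hand away. The last pictures show the flap shut, the fin upright and the lane empty. The jar, spray bottle, dish, scoop and the other small blocks look unmoved, and the hand is well clear.
- **Forces and checks:** The forces I read stayed under about 8 N. The two ways I estimated the flap angle differed slightly (1.06–1.08 and 1.11–1.14 rad), both well open. On the way down the fingertips went about 3 mm lower than aimed, touching nothing, and I corrected it before pushing. No check failed.

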